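# Add a culture dish to a pile of unknown height

## Robot

A 6-joint arm with a two-finger parallel gripper is mounted at the origin on the work surface. World frame = base frame: x ahead of the robot, y to its left, z up, the work surface at z = 0. Lengths are in m, angles in rad, forces in N, time in s.
With the tool pointing down it reaches from about 0.325 to 0.9 m from the base axis. Payload 6.1 kg.
Tool frame: the origin (TCP) lies midway between the tips of the shut fingers; the grasp point (between the pads) lies 19 mm behind it; z points along the fingers, y is the line along which they close (so a half turn about z gives the same grasp; the last joint's range is limited). The gripper opens to 85 mm and grips with 20 to 120 N. Pads are 22 mm wide; open, the fingers measure 114 mm over their backs; the gripper's body (76 mm by 85 mm) begins 54 mm behind the grasp point. The pads swing forward as they close: fully open they stand 13 mm farther back than shut.
Start: joints at [-1.399, 0.22, 1.526, -0, 1.395, -0.126], TCP at [0.183, -0.597, 0.231] pointing down, gripper open.
Joint ranges: [-2.98, 2.98], [-0.91, 2.08], [0.09, 2.57], [-1.24, 4.39], [0.2, 2.65], [-2.68, 2.68]. Speed limits (rad/s): [2.57, 2.57, 3.01, 3.14, 3.14, 3.14].

## Interface

Orientations are given as a unit quaternion [w, x, y, z].
In Python, from rig import robot gives the robot as it stands.
- The arm moves only by the tool jog_arm, never from a script. Its argument "targets" is one flat list of numbers, 7 for each row, row after row: the shift along the tool's x, y, z in m, then the turn, a rotation vector about the tool's x, y, z in rad, then the finger opening in m, from 0 to 0.0854. A call has 1 to 8 rows; each row shifts and turns the commanded pose from where the row before left it, along the tool's axes as they then stand; what a row does not reach is not made up. A row lasts 1/10 s, in which the tool goes at most 50 mm and 8.59 degrees, less where a joint would pass 70% of its speed; a pose out of reach is approached as far as the arm can. A call with a gripper value outside its range is refused whole. The fingers move at their own pace and stop on an object; the grip force is fixed at half the most. Time passes only in rows, so rows that do not move let the fingers close. It gives the time, the measured TCP pose, the force, the opening and the grip force at its end, in the units of the state.
- robot.get_obs(): the state, without advancing time (a new reading comes with each control period).
- robot.camera(name): name is "scene" or "top" or "wrist"; returns (picture, depth): 384x512x3 uint8, blue, green, red; 384x512 float32, m along the optical axis (not along the pixel's ray), 0 where there is no reading.
- robot.camera_params(name): a dict with "fx", "fy", "cx", "cy" (pixels), "R" (3x3) and "t" (3): a world point X has camera coordinates R X + t. Camera axes: x right, y down, z forward; pixel columns grow to the right and rows downward; lengths in m; the calibration is good to about 2 mm. The wrist camera is an equidistant fisheye: a pixel r from the principal point sees the ray r / f radians off the axis. A picture is of the moment at which its call begins: read the wrist's pose just before it. camera_params takes no time and is no camera call; for the wrist camera it gives the pose at the moment of the call.
- robot.finish_job(): hands the job in; it is judged then, once.
Trained networks look in the newest picture that a camera, given by its name, has taken for a name from the list of things; names that differ only in an ending like _2 or _b are one class to them, and where a whole thing is asked for, a point or a joint stands for the part that bears it (a point fixed in the world has none). Each returns a list of dicts, best first, with "score" (0 to 1); they miss things now and then, are a little off and sometimes report something else, mostly with a low value. They report only what shows in the picture. A call takes as long as a camera call. They do not tell look-alikes from the thing itself.
- robot.search_frame(camera, label): "at" ([x, y, z] in m, in world coordinates, good to about 4 mm: the middle of the surface that is visible of it).
- robot.silhouettes(camera, label): "pixels" (384x512 bool, what is visible of it).
- robot.mark_of(camera, label): "at" ([x, y, z] in m, in world coordinates, good to about 4 mm: a listed point, or the origin of a listed thing).
The state is a dict: "t": time; "joint_positions": joint angles; "joint_vel": joint speeds; "joint_torque": joint torques, N m; "ee_pos": TCP position; "tcp_rot": TCP orientation; "ft_force": force on the tool from outside, world axes, zero at the start; "moment": the same for the moment, N m; "opening": finger opening in m; "grasp_force": force on a finger pad.
Only numpy, scipy, OpenCV 4.12 (cv2) and the standard library are available. Lean on these libraries where they do the work, as an engineer would, in place of code of your own. Each camera call takes 0.05 s, during which the arm holds its last target. There are 200 camera calls.

## Task

Put the loose blue-lidded culture dish, lid up and centred, on top of the pile of blue-lidded dishes on the height-adjustable stand. The stand may be set to any height, so lower the dish gently until you feel it touch the pile, pause a moment with it still in the grip, and only then let go and back away. Leave the loose yellow-lidded and green-lidded dishes where they are.

Things in the scene. Friction and masses are not known exactly. Their poses are not given: they have to be found in the camera images.
- dish_blue: The dish to move: round, closed, clear foot 54 mm across, solid blue lid 58 mm across, 18 mm high in all (the lid's straight side runs from 8 to 18 mm above the underside), 40 to 85 g. Stands on the table, lid up. Origin: centre of its underside; z up through the lid. May be gripped across the lid from any side.
- dish_yellow: Bystander: the same dish with a yellow lid, loose on the table. Origin: centre of its underside, z up.
- dish_green: Bystander: the same dish with a green lid, loose on the table. Origin: centre of its underside, z up.
- stand: Fixed stand: dark round foot 110 mm across, sleeve with a black clamp knob, and a white round stage 92 mm across at an unknown height. Centred on the stage, not coming loose, is a pile of two blue-lidded dishes 58 mm across; its flat rigid top lies anywhere from 100 to 150 mm above the table (not reported). Origin: centre of the foot's underside, z up along the pile's axis.
Things that resemble listed ones, but are neither listed nor needed, are in the scene too. Leave any brown or red look-alike of the dish_blue alone. What is shaped like the stand but turquoise is not meant.

How it is judged:
On the way:
1. the blue-lidded dish, still held in the fingers, rests upright against the top of the pile (contact force between dish_blue and stand above 0.3 N and contact force between dish_blue and the fingers above 0.5 N and horizontal distance between dish_blue and stand below 0.015 m and z of dish_blue in the frame of stand above 0.09 m and angle between dish_blue's own z axis and vertical below 0.18 rad), for 0.1 s.
At the end, for the whole second after the job is handed in: The blue-lidded dish rests on top of the pile on the stand, lid up and level within 6 degrees, its centre within 15 mm of the pile's axis, at rest and let go; the yellow-lidded and green-lidded dishes are within 20 mm of where they started (horizontal distance between dish_blue and stand below 0.015 m and z of dish_blue in the frame of stand above 0.09 m and angle between dish_blue's own z axis and vertical below 0.1 rad and contact force between dish_blue and stand above 0.1 N and linear speed of dish_blue below 0.02 m/s and distance of each of dish_yellow, dish_green from where it was at the start of the episode below 0.02 m); the robot touches nothing.
It fails at once if the dish is pressed or dropped hard onto the pile (over 50 N) (contact force between dish_blue and stand above 50 N).
It fails at once if the yellow-lidded or green-lidded dish is moved by more than 20 mm (distance of any of dish_yellow, dish_green from where it was at the start of the episode above 0.02 m).
It also fails if it takes over 40 s, if anything falls off the work surface, if the arm or the gripper's body presses on something with over 40 N, if the wrist force passes 120 N, or if a joint passes its speed limit or range.

## Working session

There is one attempt and no reset: what is moved stays moved. The work goes in short steps, Python scripts to look and compute and a tool call to move; the robot and the scene stay as the last step left them, time stands still between calls to the robot, and variables do not carry over. Pictures are saved under pics/ and viewed, at most 10 in all, crops included, and the job is handed in when it is done.

Besides the shell and the picture viewer there is one more tool, called after "Emit:" by a JSON object that holds its "fn" and its "kwargs", one argument or row to a line. jog_arm: Moves the arm, as the interface text tells. Its arguments: {"type":"object","properties":{"targets":{"type":"array","items":{"type":"number"}}},"required":["targets"]}

```bash
mkdir -p pics
cat > h.py <<'E'
import numpy as np, cv2
from rig import robot
def px2w(cam,u,v,d,P=None):
    P=P or robot.camera_params(cam)
    c=np.array([(u-P['cx'])/P['fx']*d,(v-P['cy'])/P['fy']*d,d])
    return np.array(P['R']).T@(c-np.array(P['t']))
E
python3 - <<'E'
from h import *
ims=[]
for c in ['scene','top']:
    im,d=robot.camera(c); ims.append(im)
    np.save(f'{c}_d.npy',d); cv2.imwrite(f'{c}.png',im)
    for l in ['dish_blue','dish_yellow','dish_green','stand']:
        print(c,l,[(np.round(r['at'],3).tolist(),round(r['score'],2)) for r in robot.search_frame(c,l)][:4],[(np.round(r['at'],3).tolist(),round(r['score'],2)) for r in robot.mark_of(c,l)][:4])
cv2.imwrite('pics/a.png',np.hstack([cv2.resize(i,(400,300)) for i in ims]))
cv2.imwrite('pics/top.png',ims[1])
E
```

```text
scene dish_blue [([0.382, -0.071, 0.017], 0.71), ([0.482, -0.071, 0.017], 0.61), ([0.414, 0.024, 0.02], 0.59)] [([0.408, 0.02, 0.001], 0.9), ([0.375, -0.073, 0.001], 0.77), ([0.472, -0.074, -0.001], 0.76)]
scene dish_yellow [] [([0.468, -0.237, -0.003], 0.76)]
scene dish_green [([0.62, -0.142, 0.02], 0.83)] []
scene stand [([0.586, 0.233, 0.067], 0.87), ([0.597, 0.095, 0.064], 0.73)] [([0.579, 0.09, -0.001], 0.77), ([0.566, 0.239, 0.002], 0.72)]
top dish_blue [([0.406, 0.021, 0.016], 0.9), ([0.378, -0.075, 0.021], 0.79), ([0.472, -0.073, 0.018], 0.69)] [([0.41, 0.019, 0.0], 0.73), ([0.471, -0.073, 0.0], 0.69), ([0.38, -0.076, 0.005], 0.57)]
top dish_yellow [([0.466, -0.234, 0.021], 0.85)] [([0.467, -0.238, 0.0], 0.73)]
top dish_green [] [([0.615, -0.147, -0.0], 0.71)]
top stand [([0.558, 0.228, 0.067], 0.83), ([0.564, 0.088, 0.07], 0.62)] [([0.582, 0.093, 0.007], 0.84)]
```

View pics/a.png

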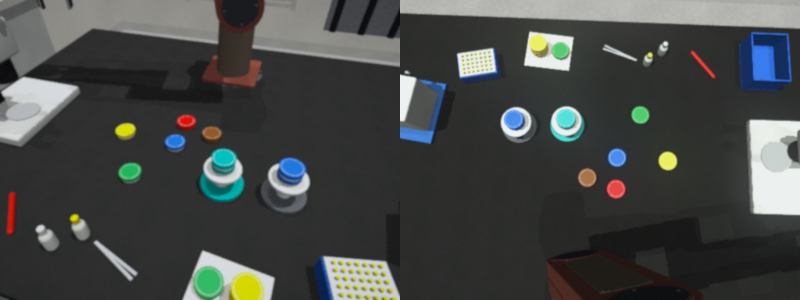

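View pics/top.png

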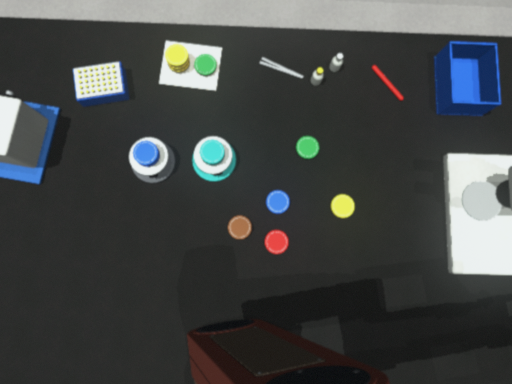

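The top view shows the blue dish at (278,201), with red at (277,242) and brown at (240,227) as look-alikes. Yellow is at (343,206) and green at (308,147). The real stand has the dark foot and blue pile at about (147,155), and the turquoise copy is at (213,155). I'll measure the blue tops in both views.

Run:
```python
from h import *
for c in ['scene','top']:
    im=cv2.imread(c+'.png'); d=np.load(c+'_d.npy'); P=robot.camera_params(c)
    hsv=cv2.cvtColor(im,cv2.COLOR_BGR2HSV)
    m=cv2.inRange(hsv,(100,110,80),(125,255,255))
    n,L,S,C=cv2.connectedComponentsWithStats(m)
    for i in range(1,n):
        if S[i,4]<60: continue
        v,u=np.nonzero((L==i)&(d>0))
        if len(u)==0: continue
        W=np.array([px2w(c,a,b,d[b,a],P) for a,b in zip(u,v)])
        if not(0.3<W[:,0].mean()<.75 and -.35<W[:,1].mean()<.35): continue
        zt=np.percentile(W[:,2],90); T=W[W[:,2]>zt-.006]
        print(c,C[i].round(),S[i,4],'ztop',zt.round(4),'mid',((T.min(0)+T.max(0))/2).round(4),'mean',T.mean(0).round(4),'ext',np.ptp(T,axis=0).round(3))
print({k:np.round(v,3).tolist() for k,v in robot.get_obs().items() if k in('ee_pos','tcp_rot','t')})
```

```text
scene [224. 181.] 482 ztop 0.0191 mid [ 0.4733 -0.0734  0.0171] mean [ 0.4756 -0.0728  0.0179] ext [0.058 0.057 0.008]
scene [373. 217.] 981 ztop 0.1051 mid [0.568  0.2414 0.1028] mean [0.5701 0.2408 0.104 ] ext [0.058 0.056 0.007]
top [146. 153.] 490 ztop 0.1052 mid [0.564  0.2399 0.104 ] mean [0.5638 0.2394 0.1029] ext [0.057 0.054 0.01 ]
top [277. 201.] 499 ztop 0.0191 mid [ 0.4701 -0.0734  0.0177] mean [ 0.4706 -0.0737  0.0168] ext [0.055 0.055 0.009]
{'t': 0.9, 'ee_pos': [0.183, -0.597, 0.231], 'tcp_rot': [0.0, 0.989, 0.148, -0.0]}
```

The blue dish is at about (0.472, -0.0735) with its top at 0.019. The pile is at about (0.566, 0.240) with its top at about 0.105. The heights agree across both views and with the text. I'll move above the dish and keep the current tool yaw, because its closing line clears the neighbours.

Emit:
{"fn": "jog_arm", "kwargs": {
  "targets": [0.0305, -0.0297, 0.006, 0, 0, 0, 0.085, 0.0305, -0.0297, 0.006, 0, 0, 0, 0.085, 0.0305, -0.0297, 0.006, 0, 0, 0, 0.085, 0.0305, -0.0297, 0.006, 0, 0, 0, 0.085, 0.0305, -0.0297, 0.006, 0, 0, 0, 0.085, 0.0305, -0.0297, 0.006, 0, 0, 0, 0.085, 0.0305, -0.0297, 0.006, 0, 0, 0, 0.085]
}}

```text
t: 1.6
ee_pos: [0.3271, -0.3347, 0.1893]
tcp_rot: [0.0, 0.989, 0.148, 0.0]
ft_force: [-0.0, -0.5, -0.7]
opening: 0.085
grasp_force: 0.0
```

Emit:
{"fn": "jog_arm", "kwargs": {
  "targets": [0.0305, -0.0297, 0.006, 0, 0, 0, 0.085, 0.0305, -0.0297, 0.006, 0, 0, 0, 0.085, 0.0305, -0.0297, 0.006, 0, 0, 0, 0.085, 0.0305, -0.0297, 0.006, 0, 0, 0, 0.085, 0.0305, -0.0297, 0.006, 0, 0, 0, 0.085, 0.0305, -0.0297, 0.006, 0, 0, 0, 0.085, 0.0305, -0.0297, 0.006, 0, 0, 0, 0.085, 0, 0, 0, 0, 0, 0, 0.085]
}}

```text
t: 2.4
ee_pos: [0.4707, -0.0705, 0.1467]
tcp_rot: [-0.001, 0.989, 0.151, 0.0]
ft_force: [-0.0, -0.7, 0.6]
opening: 0.085
grasp_force: 0.0
```

```bash
cat >> h.py <<'E'
def wrist_blue(name):
    o=robot.get_obs(); P=robot.camera_params('wrist'); im,d=robot.camera('wrist'); cv2.imwrite(name,im)
    m=cv2.inRange(cv2.cvtColor(im,cv2.COLOR_BGR2HSV),(100,110,70),(125,255,255))
    n,L,S,C=cv2.connectedComponentsWithStats(m)
    print('tcp',np.round(o['ee_pos'],4),np.round(o['tcp_rot'],4),'t',round(o['t'],2),'F',np.round(o['ft_force'],1))
    for i in range(1,n):
        if S[i,4]<150: continue
        v,u=np.nonzero((L==i)&(d>0)); z=d[v,u]
        if len(u)<100: continue
        x=(u-P['cx'])/P['fx'];y=(v-P['cy'])/P['fy'];r=np.hypot(x,y);s=np.tan(r)/np.maximum(r,1e-9)
        W=(np.c_[x*s*z,y*s*z,z]-np.array(P['t']))@np.array(P['R'])
        zt=np.percentile(W[:,2],80);T=W[abs(W[:,2]-zt)<.005]
        c,rad=cv2.minEnclosingCircle(T[:,:2].astype(np.float32))
        print(C[i].round(),S[i,4],'ztop',zt.round(4),'circle',np.round(c,4),round(rad,4),'mean',T.mean(0).round(4))
E
python3 -c "
from h import *
wrist_blue('pics/w1.png')"
```

```text
tcp [ 0.4707 -0.0705  0.1467] [-9.000e-04  9.886e-01  1.509e-01  1.000e-04] t 2.4 F [-0.  -0.7  0.6]
[258. 179.] 820 ztop 0.0182 circle [ 0.4739 -0.0743] 0.0291 mean [ 0.4769 -0.0735  0.0176]
[258. 184.] 1772 ztop 0.0187 circle [ 0.4734 -0.0744] 0.0232 mean [ 0.4737 -0.0741  0.0181]
```

View pics/w1.png

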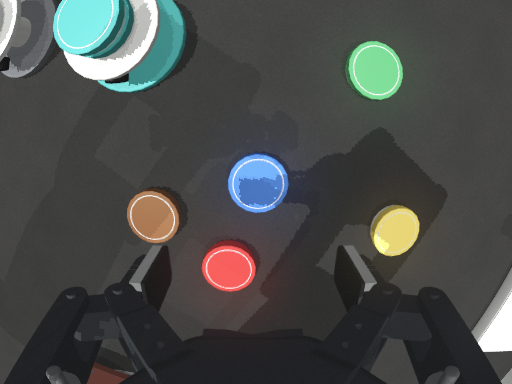

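The wrist view shows the blue dish at (258,183), centred about 4 mm from the TCP, with the gaps for both fingers free. Now I'll descend.

Emit:
{"fn": "jog_arm", "kwargs": {
  "targets": [0.0018, 0.0045, 0.03, 0, 0, 0, 0.085, 0, 0, 0.04, 0, 0, 0, 0.085, 0, 0, 0.03, 0, 0, 0, 0.085, 0, 0, 0.02, 0, 0, 0, 0.085, 0, 0, 0.012, 0, 0, 0, 0.085, 0, 0, 0.008, 0, 0, 0, 0.085, 0, 0, 0.006, 0, 0, 0, 0.085, 0, 0, 0.003, 0, 0, 0, 0.085]
}}

```text
t: 3.25
ee_pos: [0.4731, -0.0789, -0.0014]
tcp_rot: [0.0, 0.989, 0.148, 0.0]
ft_force: [-0.9, 0.2, 0.5]
opening: 0.0848
grasp_force: 0.0
```

Emit:
{"fn": "jog_arm", "kwargs": {
  "targets": [0, 0, 0, 0, 0, 0, 0.07, 0, 0, 0, 0, 0, 0, 0.06, 0, 0, 0, 0, 0, 0, 0.05, 0, 0, 0, 0, 0, 0, 0.05, 0, 0, 0, 0, 0, 0, 0.05, 0, 0, 0, 0, 0, 0, 0.05, 0, 0, 0, 0, 0, 0, 0.05]
}}

```text
t: 3.95
ee_pos: [0.4736, -0.0787, -0.0004]
tcp_rot: [0.0, 0.989, 0.148, 0.001]
ft_force: [-1.7, -0.5, 5.3]
opening: 0.0558
grasp_force: 62.8
```

Emit:
{"fn": "jog_arm", "kwargs": {
  "targets": [0, 0, -0.01, 0, 0, 0, 0.05, 0, 0, -0.02, 0, 0, 0, 0.05, 0, 0, -0.03, 0, 0, 0, 0.05, 0, 0, -0.04, 0, 0, 0, 0.05, 0, 0, -0.04, 0, 0, 0, 0.05, 0, 0, -0.03, 0, 0, 0, 0.05, 0, 0, -0.02, 0, 0, 0, 0.05, 0, 0, 0, 0, 0, 0, 0.05]
}}

```text
t: 4.75
ee_pos: [0.4749, -0.0792, 0.1928]
tcp_rot: [0.002, 0.989, 0.148, 0.003]
ft_force: [0.9, 0.5, 0.1]
opening: 0.0557
grasp_force: 63.5
```

```bash
python3 -c "
from h import *
wrist_blue('pics/w2.png')
im,d=robot.camera('scene'); cv2.imwrite('pics/s2.png',im[60:300,120:440])
"
```

```text
tcp [ 0.4749 -0.0792  0.1928] [0.0018 0.9889 0.1484 0.0035] t 4.75 F [0.9 0.5 0.1]
[ 8. 32.] 661 ztop 0.1015 circle [0.5729 0.2263] 0.0247 mean [0.5745 0.2162 0.1014]
[252. 245.] 3024 ztop 0.2113 circle [ 0.4764 -0.0784] 0.0294 mean [ 0.4832 -0.0761  0.2107]
[252. 261.] 6215 ztop 0.2117 circle [ 0.4764 -0.0787] 0.024 mean [ 0.4775 -0.0779  0.2112]
```

View pics/w2.png

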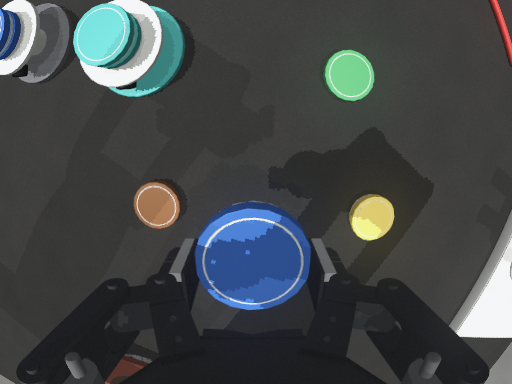

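View pics/s2.png

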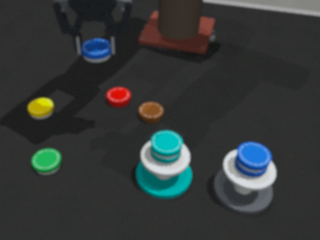

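The dish is held level, with its underside at about 0.193 and its centre within 2 mm of the TCP. Next I'll carry it over to the pile.

Emit:
{"fn": "jog_arm", "kwargs": {
  "targets": [0.0224, -0.0348, 0, 0, 0, 0, 0.05, 0.0224, -0.0348, 0, 0, 0, 0, 0.05, 0.0224, -0.0348, 0, 0, 0, 0, 0.05, 0.0224, -0.0348, 0, 0, 0, 0, 0.05, 0.0224, -0.0348, 0, 0, 0, 0, 0.05, 0.0224, -0.0348, 0, 0, 0, 0, 0.05, 0.0224, -0.0348, 0, 0, 0, 0, 0.05, 0.0224, -0.0348, 0, 0, 0, 0, 0.05]
}}

```text
t: 5.65
ee_pos: [0.5611, 0.2416, 0.1857]
tcp_rot: [0.0, 0.989, 0.148, -0.002]
ft_force: [1.4, -0.7, 0.1]
opening: 0.0557
grasp_force: 63.6
```

Emit:
{"fn": "jog_arm", "kwargs": {
  "targets": [0, 0, 0.015, 0, 0, 0, 0.05, 0, 0, 0.015, 0, 0, 0, 0.05, 0, 0, 0, 0, 0, 0, 0.05, 0, 0, 0, 0, 0, 0, 0.05]
}}

```text
t: 6.05
ee_pos: [0.5611, 0.2387, 0.1565]
tcp_rot: [0.0, 0.989, 0.148, -0.002]
ft_force: [0.2, -0.6, 0.1]
opening: 0.0557
grasp_force: 63.7
```

Run:
```python
from h import *
wrist_blue('pics/w3.png')
im,d=robot.camera('scene'); cv2.imwrite('pics/s3.png',cv2.resize(im[120:300,290:470],None,fx=2.5,fy=2.5))
for c in ['scene','top']:
    im,d=robot.camera(c); P=robot.camera_params(c)
    v,u=np.nonzero((cv2.inRange(cv2.cvtColor(im,cv2.COLOR_BGR2HSV),(100,110,50),(125,255,255))>0)&(d>0))
    W=np.array([px2w(c,a,b,d[b,a],P) for a,b in zip(u,v)])
    W=W[(abs(W[:,0]-.566)<.05)&(abs(W[:,1]-.24)<.05)]
    h,e=np.histogram(W[:,2],np.arange(.06,.2,.005)); print(c,[(round(b,3),int(a)) for a,b in zip(h,e) if a])
    for lo,hi in((.085,.12),(.15,.2)):
        T=W[(W[:,2]>lo)&(W[:,2]<hi)]
        if len(T): print(lo,((T.min(0)+T.max(0))/2).round(4),np.ptp(T,axis=0).round(3))
```

```text
tcp [0.5611 0.2387 0.1565] [ 3.000e-04  9.890e-01  1.476e-01 -1.700e-03] t 6.05 F [ 0.2 -0.6  0.1]
[36. 65.] 4197 ztop 0.0122 circle [0.6092 0.5561] 0.1135 mean [0.6255 0.5253 0.0115]
[252. 218.] 5591 ztop 0.1746 circle [0.5628 0.2394] 0.0295 mean [0.5696 0.2417 0.1743]
[252. 261.] 6203 ztop 0.1754 circle [0.5622 0.24  ] 0.024 mean [0.5639 0.24   0.1749]
scene [(np.float64(0.075), 31), (np.float64(0.08), 60), (np.float64(0.085), 54), (np.float64(0.09), 15), (np.float64(0.095), 67), (np.float64(0.1), 587), (np.float64(0.105), 93), (np.float64(0.16), 1), (np.float64(0.165), 60), (np.float64(0.17), 97), (np.float64(0.175), 642), (np.float64(0.18), 1), (np.float64(0.185), 2), (np.float64(0.19), 2), (np.float64(0.195), 2)]
0.085 [0.5679 0.2413 0.096 ] [0.058 0.056 0.022]
0.15 [0.5641 0.2426 0.1801] [0.058 0.055 0.038]
top [(np.float64(0.08), 11), (np.float64(0.085), 10), (np.float64(0.09), 2), (np.float64(0.095), 12), (np.float64(0.1), 87), (np.float64(0.105), 5), (np.float64(0.165), 4), (np.float64(0.17), 23), (np.float64(0.175), 24), (np.float64(0.19), 1)]
0.085 [0.556  0.2227 0.0956] [0.036 0.021 0.021]
0.15 [0.5521 0.2162 0.1788] [0.022 0.014 0.024]
```

View pics/s3.png

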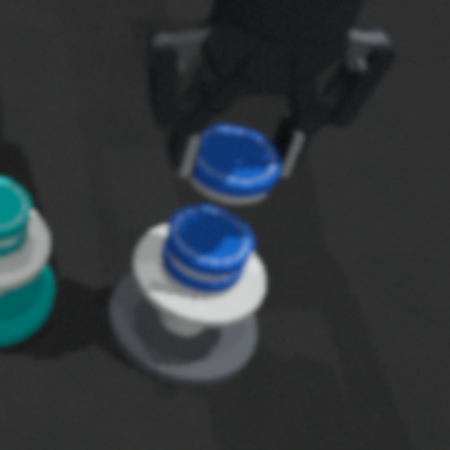

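The scene view shows the held dish directly above the blue pile, about 4 mm short in x and with a gap of about 52 mm. I'll correct that and come down to just above the pile.

Emit:
{"fn": "jog_arm", "kwargs": {
  "targets": [0.0032, 0.002, 0.01, 0, 0, 0, 0.05, 0, 0, 0.015, 0, 0, 0, 0.05, 0, 0, 0.01, 0, 0, 0, 0.05, 0, 0, 0.005, 0, 0, 0, 0.05, 0, 0, 0.003, 0, 0, 0, 0.05, 0, 0, 0, 0, 0, 0, 0.05]
}}

```text
t: 6.85
ee_pos: [0.5655, 0.2393, 0.1146]
tcp_rot: [0.0, 0.989, 0.148, -0.001]
ft_force: [-0.5, 0.4, -0.8]
opening: 0.0557
grasp_force: 63.7
```

Emit:
{"fn": "jog_arm", "kwargs": {
  "targets": [0, 0, 0.001, 0, 0, 0, 0.05, 0, 0, 0.001, 0, 0, 0, 0.05, 0, 0, 0.001, 0, 0, 0, 0.05, 0, 0, 0.001, 0, 0, 0, 0.05, 0, 0, 0, 0, 0, 0, 0.05]
}}

```text
t: 7.35
ee_pos: [0.5658, 0.2393, 0.1112]
tcp_rot: [0.0, 0.989, 0.148, -0.0]
ft_force: [-0.6, -0.1, -1.5]
opening: 0.0557
grasp_force: 63.7
```

Emit:
{"fn": "jog_arm", "kwargs": {
  "targets": [0, 0, 0.001, 0, 0, 0, 0.05, 0, 0, 0.001, 0, 0, 0, 0.05, 0, 0, 0.001, 0, 0, 0, 0.05, 0, 0, 0.001, 0, 0, 0, 0.05, 0, 0, 0, 0, 0, 0, 0.05]
}}

```text
t: 7.85
ee_pos: [0.5657, 0.2392, 0.107]
tcp_rot: [0.0, 0.989, 0.148, -0.0]
ft_force: [-0.6, 0.4, -0.7]
opening: 0.0554
grasp_force: 63.7
```

Emit:
{"fn": "jog_arm", "kwargs": {
  "targets": [0, 0, 0.001, 0, 0, 0, 0.05, 0, 0, 0.001, 0, 0, 0, 0.05, 0, 0, 0, 0, 0, 0, 0.05]
}}

```text
t: 8.15
ee_pos: [0.5658, 0.2392, 0.1051]
tcp_rot: [0.0, 0.989, 0.148, -0.0]
ft_force: [0.4, 0.1, 0.2]
opening: 0.0558
grasp_force: 63.7
```

Emit:
{"fn": "jog_arm", "kwargs": {
  "targets": [0, 0, 0.0007, 0, 0, 0, 0.05, 0, 0, 0, 0, 0, 0, 0.05]
}}

```text
t: 8.35
ee_pos: [0.5658, 0.2393, 0.1045]
tcp_rot: [-0.0, 0.989, 0.148, -0.0]
ft_force: [0.4, -0.1, -0.7]
opening: 0.0555
grasp_force: 63.7
```

Emit:
{"fn": "jog_arm", "kwargs": {
  "targets": [0, 0, 0.0007, 0, 0, 0, 0.05, 0, 0, 0, 0, 0, 0, 0.05]
}}

```text
t: 8.55
ee_pos: [0.566, 0.2393, 0.1043]
tcp_rot: [-0.0, 0.989, 0.148, 0.0]
ft_force: [-1.0, -0.4, 2.2]
opening: 0.0559
grasp_force: 64.0
```

Emit:
{"fn": "jog_arm", "kwargs": {
  "targets": [0, 0, 0.0005, 0, 0, 0, 0.05, 0, 0, 0, 0, 0, 0, 0.05, 0, 0, 0, 0, 0, 0, 0.05]
}}

```text
t: 8.85
ee_pos: [0.5662, 0.2394, 0.1043]
tcp_rot: [-0.0, 0.989, 0.148, 0.0]
ft_force: [-1.6, -0.9, 4.8]
opening: 0.0554
grasp_force: 64.2
```

Contact is clear: the force rose to 4.8 N and the TCP stopped moving down. I'll hold for a moment, check centring, then release.

Emit:
{"fn": "jog_arm", "kwargs": {
  "targets": [0, 0, 0, 0, 0, 0, 0.05, 0, 0, 0, 0, 0, 0, 0.05, 0, 0, 0, 0, 0, 0, 0.05]
}}

```text
t: 9.15
ee_pos: [0.5662, 0.2394, 0.1043]
tcp_rot: [-0.0, 0.989, 0.148, 0.0]
ft_force: [-2.4, -1.3, 5.3]
opening: 0.0557
grasp_force: 64.2
```

Run:
```python
from h import *
wrist_blue('pics/w4.png')
im,d=robot.camera('scene'); cv2.imwrite('pics/s4.png',cv2.resize(im[150:270,310:430],None,fx=4,fy=4))
```

```text
tcp [0.5662 0.2394 0.1043] [-0.000e+00  9.889e-01  1.484e-01  3.000e-04] t 9.15 F [-2.4 -1.3  5.3]
[17. 56.] 3103 ztop 0.0121 circle [0.6137 0.5212] 0.0887 mean [0.6438 0.5096 0.0113]
[252. 235.] 3914 ztop 0.1226 circle [0.5674 0.24  ] 0.0295 mean [0.5745 0.2423 0.1221]
[252. 261.] 6206 ztop 0.1231 circle [0.5674 0.2401] 0.0238 mean [0.5688 0.2406 0.1227]
```

View pics/s4.png

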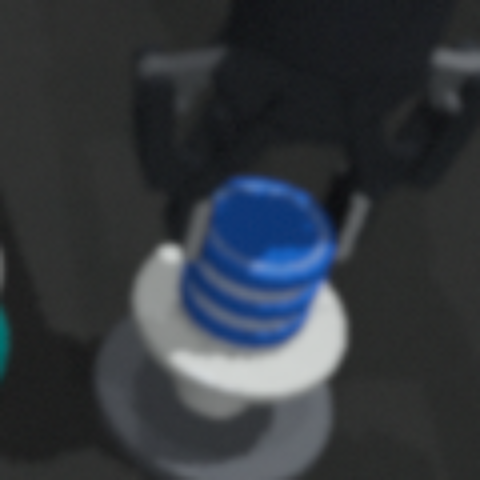

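The dish sits flush on the pile, a few mm off centre at most, and its top is at 0.123, which is one dish height above the pile. Now I'll release and back off.

Emit:
{"fn": "jog_arm", "kwargs": {
  "targets": [0, 0, 0, 0, 0, 0, 0.06, 0, 0, 0, 0, 0, 0, 0.065, 0, 0, 0, 0, 0, 0, 0.075, 0, 0, 0, 0, 0, 0, 0.085, 0, 0, 0, 0, 0, 0, 0.085, 0, 0, 0, 0, 0, 0, 0.085]
}}

```text
t: 9.85
ee_pos: [0.5659, 0.2393, 0.1033]
tcp_rot: [-0.0, 0.989, 0.148, -0.0]
ft_force: [0.3, 0.1, -0.2]
opening: 0.0853
grasp_force: 0.0
```

Emit:
{"fn": "jog_arm", "kwargs": {
  "targets": [0, 0, -0.005, 0, 0, 0, 0.085, 0, 0, -0.01, 0, 0, 0, 0.085, 0, 0, -0.02, 0, 0, 0, 0.085, 0, 0, -0.03, 0, 0, 0, 0.085, 0, 0, -0.03, 0, 0, 0, 0.085, 0, 0, -0.02, 0, 0, 0, 0.085, 0, 0, 0, 0, 0, 0, 0.085]
}}

```text
t: 10.55
ee_pos: [0.5683, 0.24, 0.2239]
tcp_rot: [-0.001, 0.989, 0.148, 0.004]
ft_force: [0.9, 0.5, 0.9]
opening: 0.0851
grasp_force: 0.0
```

Run:
```python
from h import *
wrist_blue('pics/w5.png')
im,d=robot.camera('scene'); cv2.imwrite('pics/s5.png',im)
```

```text
tcp [0.5683 0.24   0.2239] [-5.000e-04  9.889e-01  1.484e-01  4.200e-03] t 10.55 F [0.9 0.5 0.9]
[60. 65.] 4042 ztop 0.0123 circle [0.6172 0.6118] 0.1485 mean [0.6384 0.5438 0.0115]
[187.  18.] 1465 ztop 0.0484 circle [0.7287 0.3732] 0.0603 mean [0.7219 0.3642 0.0483]
[251. 184.] 1171 ztop 0.1227 circle [0.568 0.24 ] 0.0292 mean [0.5709 0.2419 0.1222]
[252. 195.] 2143 ztop 0.1232 circle [0.5673 0.2404] 0.0233 mean [0.5679 0.2405 0.1227]
```

View pics/s5.png

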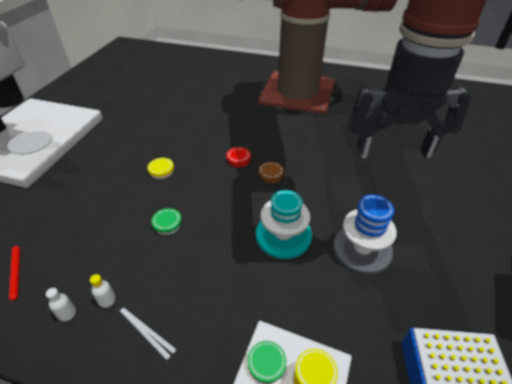

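The dish rests on the pile at (375,205), level and centred at (0.568, 0.240). The gripper is clear, and the yellow and green dishes have not moved.

```bash
python3 -c "
from rig import robot
print(robot.finish_job())"
```

```text
the job is handed in; nothing more can be done
None
```

The job is handed in with no verdict reported: the blue-lidded dish touched down at about 5 N while still gripped, was released level and about 2 mm from the pile's measured axis, and the yellow and green dishes were left alone.

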